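# Clear the die and take out the formed bracket

## Robot

A 6-joint arm with a two-finger parallel gripper is mounted at the origin on the work surface. World frame = base frame: x ahead of the robot, y to its left, z up, the work surface at z = 0. Lengths are in m, angles in rad, forces in N, time in s.
With the tool pointing down it reaches from about 0.25 to 0.725 m from the base axis. Payload 4 kg.
Tool frame: the origin (TCP) lies at the very end of the fingers, on their centre line; the grasp point (between the pads) lies 19 mm behind it; z points along the fingers, y is the line along which they close (so a half turn about z gives the same grasp; the last joint's range is limited). The gripper opens to 85 mm and grips with 20 to 120 N. Pads are 22 mm wide; open, the fingers measure 114 mm over their backs; the gripper's body (76 mm by 85 mm) begins 54 mm behind the grasp point. The pads swing forward as they close: fully open they stand 13 mm farther back than shut.
Start: joints at [1.182, 0.241, 0.005, 1.335, 0, 1.571], TCP at [0.19, 0.463, 0.231] pointing down, gripper open.
Joint ranges: [-2.72, 2.72], [-1.05, 1.87], [-1.09, 1.28], [-1.99, 2.15], [-1.42, 1.44], [-3.14, 3.14]. Speed limits (rad/s): [2.79, 2.79, 3.14, 3.14, 3.14, 3.14].

## Interface

Orientations are given as a unit quaternion [x, y, z, w].
In Python, from workcell import * gives the robot as it stands. The module is installed in compiled form; this text tells all that it offers.
- The arm moves only by the tool send_rows, never from a script. Its argument "steps" is text: rows parted by semicolons, each of 7 numbers parted by spaces: the opening, from -1 (shut) to 1 (fully open), then the shift along the world's x, y, z in m, then the turn, a rotation vector about the world's x, y, z in rad. A call has exactly 5 rows; each row shifts and turns the commanded pose from where the row before left it; what a row does not reach is not made up. A row lasts 1/12 s, in which the tool goes at most 41.7 mm and 7.16 degrees, less where a joint would pass 70% of its speed; a pose out of reach is approached as far as the arm can. A call is refused whole if a number of a shift passes 0.0417 or a number of a turn 0.125, either way. A call with a gripper value outside its range is refused whole. The fingers move at their own pace and stop on an object; the grip force is fixed at half the most. Time passes only in rows, so rows that do not move let the fingers close, or fill a call up. It gives the time, the measured TCP pose, the force, the opening and the grip force at its end, in the units of the state.
- get_obs(): the state, without advancing time (a new reading comes with each control period).
- camera(name): name is "side" or "top"; returns a dict with "frame" (384x512x3 uint8, red, green, blue), "range_z" (384x512 float32, m along the optical axis (not along the pixel's ray), 0 where there is no reading), "camera_matrix" (3x3 intrinsics, pixels), "k1" (the pictures are not rectified: a ray, as slopes to the right and down, at radius r is drawn at 1 + k1 r^2 times it, then the intrinsics apply), "extrinsics" (4x4, takes a point from world to camera coordinates). Camera axes: x right, y down, z forward; pixel columns grow to the right and rows downward; lengths in m; the calibration is good to about 2 mm. A picture is of the moment at which its call begins.
- job_done(): hands the job in; it is judged then, once.
The state is a dict: "clock": time; "joint_pos": joint angles; "joint_vel": joint speeds; "tau": joint torques, N m; "eef_pos": TCP position; "tool_rot": TCP orientation; "ft_force": force on the tool from outside, world axes, zero at the start; "ft_torque": the same for the moment, N m; "grip_width": finger opening in m; "grasp_force": force on a finger pad.
Only numpy, scipy, OpenCV 4.12 (cv2) and the standard library are available. Lean on these libraries where they do the work, as an engineer would, in place of code of your own. Each camera call takes 0.05 s, during which the arm holds its last target. There are 200 camera calls.

## Task

The formed bracket in the open die is trapped under a clamp strap, and a spanner has been left on the strap. Lay first the spanner and then the strap flat on the floor of the wooden tool tray, side by side and not overlapping, and only then lift the bracket out of the die and set it right way up in the empty bay of the grey parts tray, flat on its floor. Set things down rather than drop them, and leave the bracket already in the parts tray, the toolholder, bottle, tape measure and arbor undisturbed.

Things in the scene. Friction and masses are not known exactly. Their poses are not given: they have to be found in the camera images.
- die: Dark steel die block fixed to the bench, 200 (x) x 120 (y) x 50 high. Origin: centre of its underside. Pocket in the middle of its top, 110 (x) x 56 (y), 30 deep (floor 20 above the bench), with a former rib 26 (x) x 50 (y) x 18 high in its middle, inside the bracket's hat. Two stub dowels, 16 diameter, stand 12 above its top at (85, 45) and (-85, -45).
- bracket: Bare metal hat-section bracket, 104 (x) x 50 (y), 26 high, 0.12 kg. Origin: centre of its underside, z up. Hat in the middle 40 wide (x), full 50 in y, upright sides; two flat feet 4 thick reach to x = +-52. Lies on the pocket floor, 3 play all round, x along the die's x; top 4 below the die's top; 35 free between each hat side and the pocket's end for a finger.
- strap: Steel clamp strap, flat bar 200 (x) x 30 (y) x 14 thick with a closed slot 80 x 14 in its middle, about 0.5 kg, loose. Origin: centre of its underside, z up; centre of mass above the origin. It lies flat on the die's top, roughly across it, over the bracket.
- spanner: Steel open-and-ring spanner, 172 long (x), 10 thick throughout, flat; shaft 16 wide from x = -55 to 52, ring end 34 diameter at -x (to x = -84), open jaws 32 wide at +x (to x = 88), about 0.18 kg, loose. Origin: underside of the shaft, under the centre of mass. It lies flat and balanced on the strap, crosswise.
- tool_tray: Open plywood tray fixed to the bench, inside 250 (x) x 170 (y), walls 8 thick, 26 high over all, floor 6 thick, empty. Origin: centre of its underside.
- tool_tray_floor (a point): Centre of the tool tray's inner floor, axes as the tray's.
- parts_tray: Open grey plastic tray fixed to the bench, inside 160 (x) x 155 (y), walls 5 thick, 30 high over all, floor 5 thick. A divider along x, 5 thick, 25 high over all, parts it into two bays of 160 x 75 each. Origin: centre of its underside.
- empty_bay (a point): Centre of the floor of the empty bay (the bay at the tray's -y), axes as the tray's.
- done_bracket: A finished bracket, same as the other, loose in the parts tray's other bay (+y); leave it. Origin: centre of its underside.
- toolholder: Bystander: dark steel toolholder standing upright, 62 diameter, 150 high. Origin: centre of its underside.
- bottle: Bystander: clear plastic bottle, 54 diameter, 140 high, upright. Origin: centre of its underside.
- tape: Bystander: tape measure, grey case 65 (x) x 40 (y) x 58 high, standing. Origin: centre of its underside.
- arbor: Bystander: short steel arbor standing upright, 52 diameter, 85 high. Origin: centre of its underside.
Not all that is in view belongs to the job. Leave any orange, purple or turquoise look-alike of the spanner alone.

How it is judged:
On the way, in this order (a step that is already met when the one before it is completed fails the run):
1. the spanner lies flat on the tool tray's floor, released, while the strap is still on the die (x of spanner in the frame of tool_tray_floor between -0.05 and 0.05 m and y of spanner in the frame of tool_tray_floor between -0.085 and 0.085 m and z of spanner in the frame of tool_tray_floor below 0.006 m and angle between spanner's own z axis and vertical below 0.05 rad and linear speed of spanner below 0.02 m/s and contact force between the fingers and spanner below 0.1 N and horizontal distance between strap and die below 0.08 m and horizontal distance between bracket and die below 0.012 m and z of bracket in the frame of die below 0.026 m), for 0.2 s.
2. the strap too lies flat on the tool tray's floor, released, while the bracket is still in the die (x of strap in the frame of tool_tray_floor between -0.05 and 0.05 m and y of strap in the frame of tool_tray_floor between -0.085 and 0.085 m and z of each of strap, spanner in the frame of tool_tray_floor below 0.006 m and angle between each of strap, spanner's own z axis and vertical below 0.05 rad and linear speed of strap below 0.02 m/s and contact force between the fingers and strap below 0.1 N and x of spanner in the frame of tool_tray_floor between -0.05 and 0.05 m and y of spanner in the frame of tool_tray_floor between -0.085 and 0.085 m and horizontal distance between bracket and die below 0.012 m and z of bracket in the frame of die below 0.026 m), for 0.2 s.
At the end, for the whole second after the job is handed in: Spanner and strap lie released, still and flat (0.05 rad, 6 mm) on the tool tray floor, centres within 50 mm (x), 85 mm (y) of its centre; bracket upright (0.06 rad), within 5 mm of the empty bay's floor and 35 mm (x), 20 mm (y) of its centre; finished bracket still in its own bay (x of spanner in the frame of tool_tray_floor between -0.05 and 0.05 m and y of spanner in the frame of tool_tray_floor between -0.085 and 0.085 m and z of each of spanner, strap in the frame of tool_tray_floor below 0.006 m and angle between each of spanner, strap's own z axis and vertical below 0.05 rad and linear speed of each of spanner, strap, bracket below 0.02 m/s and contact force between the fingers and spanner below 0.1 N and x of strap in the frame of tool_tray_floor between -0.05 and 0.05 m and y of strap in the frame of tool_tray_floor between -0.085 and 0.085 m and contact force between the fingers and strap below 0.1 N and x of bracket in the frame of empty_bay between -0.035 and 0.035 m and y of bracket in the frame of empty_bay between -0.02 and 0.02 m and z of bracket in the frame of empty_bay below 0.005 m and angle between bracket's own z axis and vertical below 0.06 rad and contact force between the fingers and bracket below 0.1 N and y of done_bracket in the frame of parts_tray above 0.02 m and z of done_bracket in the frame of parts_tray below 0.011 m); the robot touches nothing.
It fails at once if a bystander was moved more than 20 mm or tipped (distance of any of toolholder, bottle, tape, arbor from where it was at the start of the episode above 0.02 m or angle between any of toolholder, bottle, tape, arbor's own z axis and vertical above 0.3 rad).
It fails at once if the finished bracket in the parts tray was moved more than 20 mm (distance of done_bracket from where it was at the start of the episode above 0.02 m).
It fails at once if the spanner, strap or bracket was dropped or thrown (falling free from more than about 25 mm) ((linear speed of spanner above 0.7 m/s and contact force between the fingers and spanner below 0.05 N) or (linear speed of strap above 0.7 m/s and contact force between the fingers and strap below 0.05 N) or (linear speed of bracket above 0.7 m/s and contact force between the fingers and bracket below 0.05 N)).
It also fails if it takes over 72 s, if anything falls off the work surface, if the arm or the gripper's body presses on something with over 40 N, if the wrist force passes 120 N, or if a joint passes its speed limit or range.

## Working session

There is one attempt and no reset: what is moved stays moved. The work goes in short steps, Python scripts to look and compute and a tool call to move; the robot and the scene stay as the last step left them, time stands still between calls to the robot, and variables do not carry over. Pictures are saved under pics/ and viewed, at most 10 in all, crops included, and the job is handed in when it is done.

Besides the shell and the picture viewer there is one more tool, called after "Emit:" as a command line: name --argument value ..., lists and objects as JSON in quotes. send_rows: Moves the arm, as the interface text tells. Its arguments: {"type":"object","properties":{"steps":{"type":"string"}},"required":["steps"]}

```bash
mkdir -p pics; cat > h.py <<'E'
from workcell import *
import numpy as np, cv2
def snap(n):
    c=camera(n); c['n']=n; return c
def cloud(c):
    z=c['range_z']; K=c['camera_matrix']; h,w=z.shape
    v,u=np.mgrid[0:h,0:w]
    d=np.array([c['k1'],0,0,0,0],float)
    p=cv2.undistortPoints(np.stack([u,v],-1).reshape(-1,1,2).astype(float),K,d).reshape(h,w,2)
    P=np.dstack([p[...,0]*z,p[...,1]*z,z])
    E=c['extrinsics']
    W=(P-E[:3,3])@E[:3,:3]
    W[z<=0]=np.nan
    return W
E
python3 - <<'E'
from h import *
for n in ('top','side'):
    c=snap(n); W=cloud(c); np.savez(f'{n}0.npz',W=W,f=c['frame'])
    E=c['extrinsics']; print(n,-E[:3,:3].T@E[:3,3],E[2,:3],c['camera_matrix'][0,0],c['k1'])
    cv2.imwrite(f'pics/{n}0.png',cv2.resize(c['frame'][...,::-1],(800,600),interpolation=cv2.INTER_CUBIC))
o=get_obs(); print(o['clock'],o['eef_pos'],o['tool_rot'],o['grip_width'])
E
```

```text
top [0.30376467 0.01694548 1.08759281] [ 0.18780635 -0.00396458 -0.98219807] 350.8712417834264 -0.023050009609483606
side [0.45642174 0.92451637 0.71886014] [ 0.05817175 -0.80736846 -0.58717307] 404.84876550900844 -0.024037129744235015
0.1 [0.18934431 0.46216806 0.23050323] [ 1.93188567e-01  9.81161210e-01 -9.10828907e-04 -1.66273611e-04] 0.08551687768861949
```

View pics/top0.png

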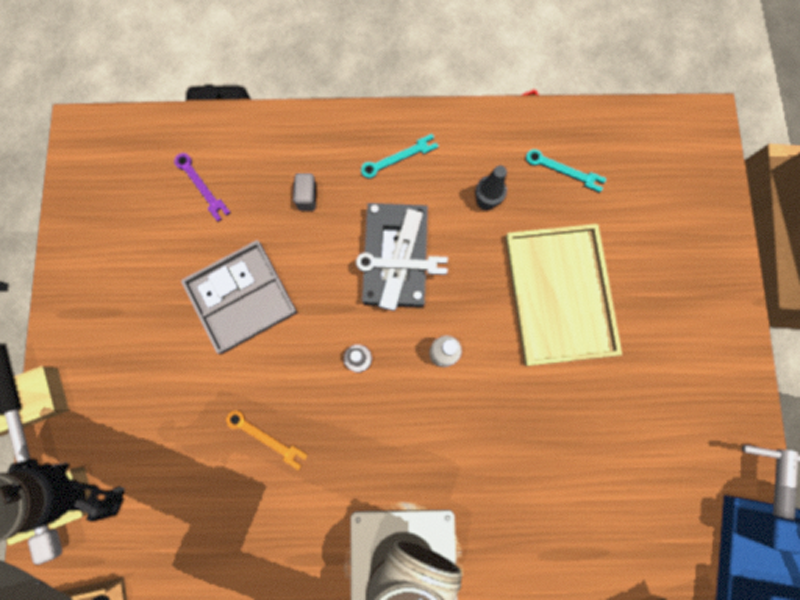

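View pics/side0.png

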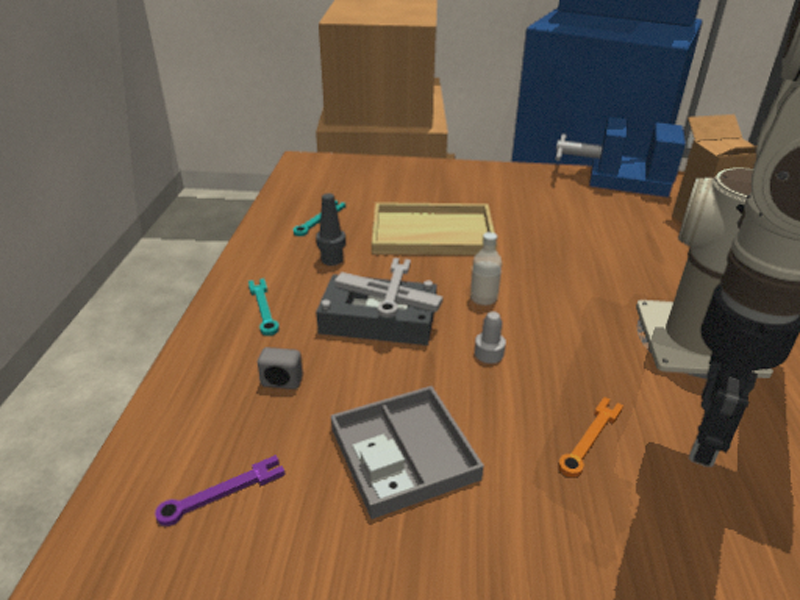

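The top view (800x600 scale) shows the die at (395,255), with the strap running from (412,212) to (388,305). The spanner lies across it, ring at (365,262) and jaws at (440,265). The tool tray is at (563,293) and the parts tray at (240,297), with its empty bay at lower right. The side view shows the same layout.

```bash
cat > m.py <<'E'
from h import *
def rect(pts):
    (c,s,a)=cv2.minAreaRect((pts*1000).astype(np.float32)); b=cv2.boxPoints((c,s,a))
    if s[0]<s[1]: s=s[::-1]; a+=90
    return np.round(c,1),np.round(s,1),round((a+90)%180-90,1)
def big(mask,box):
    # box in 512x384 px: u0,v0,u1,v1
    m=np.zeros(mask.shape,np.uint8); u0,v0,u1,v1=box; m[v0:v1,u0:u1]=mask[v0:v1,u0:u1]
    n,l,s,_=cv2.connectedComponentsWithStats(m); k=1+np.argmax(s[1:,4]); return l==k
E
python3 - <<'E'
from m import *
d=np.load('top0.npz');W=d['W'];f=d['f'];z=W[...,2]
hsv=cv2.cvtColor(f,cv2.COLOR_RGB2HSV)
B=(220,120,295,205)
for nm,lo,hi,b in [('span',.0685,.082,B),('strap',.057,.0685,B),('die>',.040,.082,B),('ttray',.012,.035,(315,135,405,240)),('ptray',.018,.04,(110,145,195,230)),('holder',.01,.2,(295,100,330,138)),('tape',.01,.2,(180,105,208,140)),('bottle',.01,.2,(270,208,300,240)),('arbor',.01,.2,(215,215,242,242))]:
    m=big((z>lo)&(z<hi),b); p=W[m]; print(nm,m.sum(),rect(p[:,:2]),'zmed',np.median(p[:,2]).round(4),'zmax',p[:,2].max().round(3),'mean',p[:,:2].mean(0).round(4))
S,V=hsv[...,1],hsv[...,2]
# tray floors
for nm,(u,v) in dict(tf=(360,185),pf=(160,203),table=(300,240)).items(): print(nm,np.nanmedian(z[v-3:v+4,u-3:u+4]).round(4), np.nanstd(z[v-3:v+4,u-3:u+4]).round(4))
# row-wise spanner profile
m=big((z>.0685)&(z<.082),B);p=W[m]
for y in np.arange(-.13,.13,.008):
    q=p[(p[:,1]>=y)&(p[:,1]<y+.008)]
    if len(q): print(round(y,3),len(q),(q[:,0].min()*1e3).round(1),(q[:,0].max()*1e3).round(1),q[:,2].mean().round(4))
cr=f[115:215,215:300,::-1]; cv2.imwrite('pics/crop0.png',cv2.resize(cr,None,fx=6,fy=6,interpolation=cv2.INTER_CUBIC)[:600])
E
```

```text
span 404 (array([554.6,  -9.7]), array([169.7,  32.5]), 86.4) zmed 0.0739 zmax 0.079 mean [ 0.5543 -0.0081]
strap 262 (array([613.3, -22.4]), array([104.1,  30. ]), -17.0) zmed 0.0639 zmax 0.068 mean [ 0.6195 -0.0241]
die> 2502 (array([574.5, -11. ]), array([216.3, 169.7]), -3.7) zmed 0.0518 zmax 0.079 mean [ 5.749e-01 -3.000e-04]
ttray 1038 (array([ 501.9, -327.4]), array([267.9, 186.4]), 5.2) zmed 0.0252 zmax 0.031 mean [ 0.5039 -0.3306]
ptray 625 (array([506.4, 314.8]), array([171.2, 167.5]), -61.8) zmed 0.0279 zmax 0.037 mean [0.5069 0.318 ]
holder 420 (array([ 701.8, -188.1]), array([60.6, 53.5]), 56.7) zmed 0.0789 zmax 0.153 mean [ 0.6952 -0.1851]
tape 328 (array([716.8, 182.8]), array([64.1, 41.4]), 0.8) zmed 0.0557 zmax 0.063 mean [0.7109 0.1813]
bottle 317 (array([387. , -85.9]), array([52.5, 51.9]), 68.2) zmed 0.0969 zmax 0.143 mean [ 0.384  -0.0826]
arbor 237 (array([379.9,  78.5]), array([48.4, 48.3]), -1.1) zmed 0.0337 zmax 0.089 mean [0.3778 0.0774]
tf 0.0069 0.0021
pf 0.0051 0.0019
table 0.0005 0.0018
-0.098 10 533.5 563.6 0.0735
-0.09 22 533.6 563.9 0.0729
-0.082 15 534.3 564.0 0.0725
-0.074 31 536.4 567.1 0.074
-0.066 32 536.2 567.2 0.0739
-0.058 13 545.9 558.3 0.0743
-0.05 14 543.5 558.1 0.0747
-0.042 15 545.9 558.7 0.0738
-0.034 18 545.6 562.8 0.0744
-0.026 12 546.7 562.0 0.0733
-0.018 17 546.1 561.8 0.074
-0.01 18 546.6 562.3 0.0736
-0.002 12 547.3 562.2 0.0736
0.006 17 547.5 562.6 0.0737
0.014 16 548.2 563.4 0.0735
0.022 10 550.5 562.3 0.0731
0.03 17 549.9 565.7 0.0744
0.038 18 549.9 566.6 0.0734
0.046 27 544.1 572.3 0.074
0.054 25 542.6 575.0 0.0738
0.062 31 544.0 574.4 0.0742
0.07 14 548.2 569.5 0.0745
```

View pics/crop0.png

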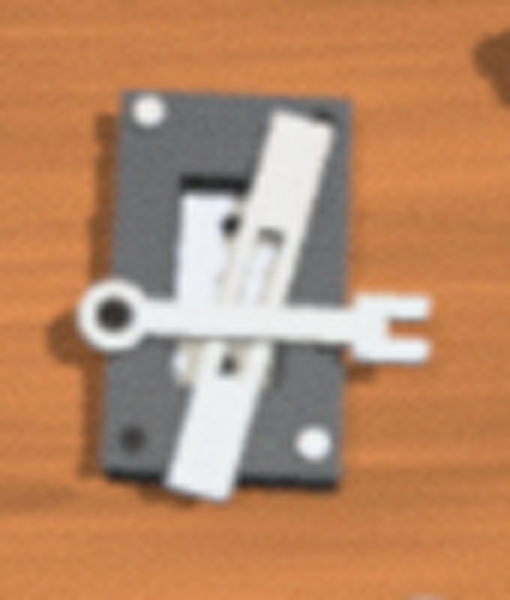

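The crop confirms the layout: ring end at +y, jaws at -y, and the strap's x axis at about -17°. The heights agree with the stack (64 and 74 mm tops). I'll move over the spanner's centre, (0.5547, -0.0077), with the closing axis at -3.6°.

Emit:
send_rows --steps "0.2 0.0183 -0.0235 0 0 0 -0.0622;0.2 0.0183 -0.0235 0 0 0 -0.0622;0.2 0.0183 -0.0235 0 0 0 -0.0622;0.2 0.0183 -0.0235 0 0 0 -0.0622;0.2 0.0183 -0.0235 0 0 0 -0.0622"

```text
clock: 0.52
eef_pos: [0.2813, 0.3438, 0.2308]
tool_rot: [0.344, 0.939, -0.0, -0.0]
ft_force: [-0.2, -0.3, -1.1]
grip_width: 0.051
grasp_force: 0.0
```

Emit:
send_rows --steps "0.2 0.0183 -0.0235 0 0 0 -0.0622;0.2 0.0183 -0.0235 0 0 0 -0.0622;0.2 0.0183 -0.0235 0 0 0 -0.0622;0.2 0.0183 -0.0235 0 0 0 -0.0622;0.2 0.0183 -0.0235 0 0 0 -0.0622"

```text
clock: 0.93
eef_pos: [0.3729, 0.2262, 0.231]
tool_rot: [0.485, 0.874, -0.0, -0.0]
ft_force: [0.5, 1.3, -0.4]
grip_width: 0.0512
grasp_force: 0.0
```

Emit:
send_rows --steps "0.2 0.0183 -0.0235 0 0 0 -0.0622;0.2 0.0183 -0.0235 0 0 0 -0.0622;0.2 0.0183 -0.0235 0 0 0 -0.0622;0.2 0.0183 -0.0235 0 0 0 -0.0622;0.2 0.0183 -0.0235 0 0 0 -0.0622"

```text
clock: 1.35
eef_pos: [0.4644, 0.1088, 0.2309]
tool_rot: [0.615, 0.788, -0.0, -0.0]
ft_force: [0.9, 0.5, 0.7]
grip_width: 0.0513
grasp_force: 0.0
```

Emit:
send_rows --steps "0.2 0.0183 -0.0235 0 0 0 -0.0622;0.2 0.0183 -0.0235 0 0 0 -0.0622;0.2 0.0183 -0.0235 0 0 0 -0.0622;0.2 0.0183 -0.0235 0 0 0 -0.0622;0.2 0.0183 -0.0235 0 0 0 -0.0622"

```text
clock: 1.77
eef_pos: [0.5559, -0.0087, 0.2307]
tool_rot: [0.73, 0.684, -0.0, -0.0]
ft_force: [0.3, 0.5, 0.2]
grip_width: 0.0513
grasp_force: 0.0
```

Emit:
send_rows --steps "0.2 0 0 -0.03 0 0 0;0.2 0 0 -0.03 0 0 0;0.2 0 0 -0.03 0 0 0;0.2 0 0 -0.02 0 0 0;0.2 0 0 0 0 0 0"

```text
clock: 2.18
eef_pos: [0.5513, -0.0074, 0.1157]
tool_rot: [0.729, 0.685, -0.004, -0.004]
ft_force: [-0.5, 0.5, -0.7]
grip_width: 0.0511
grasp_force: 0.0
```

```bash
cat >> h.py <<'E'
def st():
    o=get_obs(); x,y,z,w=o['tool_rot']
    from scipy.spatial.transform import Rotation as R
    M=R.from_quat(o['tool_rot']).as_matrix()
    print('t',round(o['clock'],2),'p',o['eef_pos'].round(4) if hasattr(o['eef_pos'],'round') else o['eef_pos'],'yaw',np.degrees(np.arctan2(M[1,1],M[0,1])).round(2),'z',M[:,2].round(3),'w',round(o['grip_width'],4),'gf',np.round(o['grasp_force'],1),'F',np.round(o['ft_force'],1),'j6',np.round(o['joint_pos'][5],2))
E
python3 -c "from h import *; st()"
```

```text
t 2.18 p [ 0.5513 -0.0074  0.1157] yaw -3.57 z [-0.011  0.    -1.   ] w 0.0511 gf 0.0 F [-0.5  0.5 -0.7] j6 1.62
```

Emit:
send_rows --steps "0.2 0 0 -0.012 0 0 0;0.2 0 0 -0.012 0 0 0;0.2 0 0 -0.012 0 0 0;0.2 0 0 0 0 0 0;0.2 0 0 0 0 0 0"

```text
clock: 2.6
eef_pos: [0.5556, -0.0072, 0.0859]
tool_rot: [0.729, 0.685, -0.0, -0.0]
ft_force: [-0.4, -0.0, -0.2]
grip_width: 0.0513
grasp_force: 0.0
```

```bash
python3 -c "from h import *; st()"
```

```text
t 2.6 p [ 0.5556 -0.0072  0.0859] yaw -3.54 z [-0. -0. -1.] w 0.0513 gf 0.0 F [-0.4 -0.  -0.2] j6 1.62
```

Emit:
send_rows --steps "0.2 -0.001 0 -0.007 0 0 0;0.2 0 0 -0.007 0 0 0;0.2 0 0 -0.005 0 0 0;0.2 0 0 0 0 0 0;0.2 0 0 0 0 0 0"

```text
clock: 3.02
eef_pos: [0.5542, -0.0073, 0.0659]
tool_rot: [0.729, 0.685, -0.0, -0.0]
ft_force: [0.3, 0.5, 1.2]
grip_width: 0.0512
grasp_force: 0.0
```

Emit:
send_rows --steps "-1 0 0 0 0 0 0;-1 0 0 0 0 0 0;-1 0 0 0 0 0 0;-1 0 0 0 0 0 0;-1 0 0 0 0 0 0"

```text
clock: 3.43
eef_pos: [0.555, -0.0073, 0.0669]
tool_rot: [0.729, 0.685, 0.0, 0.0]
ft_force: [-0.4, -0.7, 3.0]
grip_width: 0.0138
grasp_force: 59.5
```

Emit:
send_rows --steps "-1 0 0 0 0 0 0;-1 0 0 0.005 0 0 0;-1 0 0 0.01 0 0 0;-1 0 0 0.01 0 0 0;-1 0 0 0 0 0 0"

```text
clock: 3.85
eef_pos: [0.5562, -0.0073, 0.0939]
tool_rot: [0.729, 0.685, 0.001, 0.001]
ft_force: [0.9, -0.8, -0.8]
grip_width: 0.0141
grasp_force: 59.1
```

```bash
python3 -c "from h import *; st()"
```

```text
t 3.85 p [ 0.5562 -0.0073  0.0939] yaw -3.55 z [ 0.004 -0.    -1.   ] w 0.0141 gf 59.1 F [ 0.9 -0.8 -0.8] j6 1.62
```

Emit:
send_rows --steps "-1 0 0 0.02 0 0 0;-1 0 0 0.03 0 0 0;-1 0 0 0.03 0 0 0;-1 0 0 0.01 0 0 0;-1 0 0 0 0 0 0"

```text
clock: 4.27
eef_pos: [0.557, -0.0073, 0.185]
tool_rot: [0.729, 0.685, 0.003, 0.003]
ft_force: [0.7, -0.1, -1.4]
grip_width: 0.0137
grasp_force: 59.2
```

Emit:
send_rows --steps "-1 -0.0033 -0.0241 0 0 0 -0.0945;-1 -0.0033 -0.0241 0 0 0 -0.0945;-1 -0.0033 -0.0241 0 0 0 -0.0945;-1 -0.0033 -0.0241 0 0 0 -0.0945;-1 -0.0033 -0.0241 0 0 0 -0.0945"

```text
clock: 4.68
eef_pos: [0.5366, -0.1285, 0.179]
tool_rot: [0.87, 0.493, -0.001, -0.001]
ft_force: [0.5, -0.1, -1.3]
grip_width: 0.0135
grasp_force: 59.1
```

Emit:
send_rows --steps "-1 -0.0033 -0.0241 0 0 0 -0.0945;-1 -0.0033 -0.0241 0 0 0 -0.0945;-1 -0.0033 -0.0241 0 0 0 -0.0945;-1 -0.0033 -0.0241 0 0 0 -0.0945;-1 -0.0033 -0.0241 0 0 0 -0.0945"

```text
clock: 5.1
eef_pos: [0.5202, -0.249, 0.1789]
tool_rot: [0.961, 0.276, -0.001, -0.001]
ft_force: [-0.2, 0.0, -1.4]
grip_width: 0.014
grasp_force: 59.1
```

Emit:
send_rows --steps "-1 -0.0033 -0.0241 0 0 0 -0.0945;-1 -0.0033 -0.0241 0 0 0 -0.0945;-1 -0.0033 -0.0241 0 0 0 -0.0945;-1 -0.0033 -0.0241 0 0 0 -0.0945;-1 -0.0033 -0.0241 0 0 0 -0.0945"

```text
clock: 5.52
eef_pos: [0.5038, -0.3693, 0.1787]
tool_rot: [0.999, 0.043, -0.001, -0.001]
ft_force: [-0.2, -0.0, -1.0]
grip_width: 0.0135
grasp_force: 59.1
```

Emit:
send_rows --steps "-1 0 0 -0.03 0 0 0;-1 0 0 -0.03 0 0 0;-1 0 0 -0.03 0 0 0;-1 0 0 -0.02 0 0 0;-1 0 0 -0.01 0 0 0"

```text
clock: 5.93
eef_pos: [0.5015, -0.3665, 0.0551]
tool_rot: [0.999, 0.045, -0.004, -0.003]
ft_force: [-0.2, 0.2, -1.8]
grip_width: 0.0141
grasp_force: 59.1
```

Emit:
send_rows --steps "-1 0 0 -0.01 0 0 0;-1 0 0 -0.01 0 0 0;-1 0 0 0 0 0 0;-1 0 0 0 0 0 0;-1 0 0 0 0 0 0"

```text
clock: 6.35
eef_pos: [0.5059, -0.3694, 0.0426]
tool_rot: [0.999, 0.046, 0.001, 0.001]
ft_force: [-0.5, -1.1, -0.7]
grip_width: 0.0137
grasp_force: 59.1
```

```bash
python3 - <<'E'
from h import *
st()
c=snap('side'); cv2.imwrite('pics/s1.png',cv2.resize(c['frame'][100:260,150:400,::-1],(800,512),interpolation=cv2.INTER_CUBIC))
E
```

```text
t 6.35 p [ 0.5059 -0.3694  0.0426] yaw -84.76 z [ 0.002 -0.001 -1.   ] w 0.0137 gf 59.1 F [-0.5 -1.1 -0.7] j6 2.42
```

View pics/s1.png

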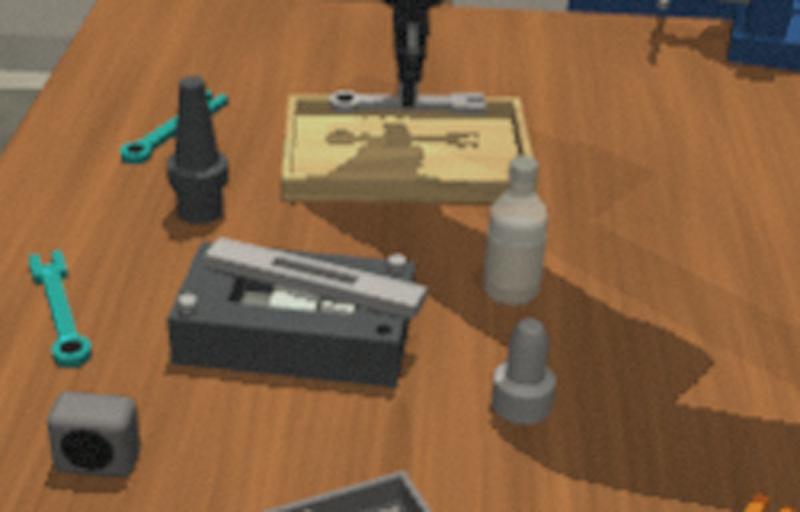

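The picture shows the spanner held level at about (410,98), inside the tool tray and clear of its walls. The strap is still on the die. Now I'll lower it.

Emit:
send_rows --steps "-1 0 0 -0.012 0 0 0;-1 0 0 -0.01 0 0 0;-1 0 0 -0.006 0 0 0;-1 0 0 -0.003 0 0 0;-1 0 0 -0.0015 0 0 0"

```text
clock: 6.82
eef_pos: [0.5038, -0.3679, 0.0089]
tool_rot: [0.999, 0.046, -0.001, -0.001]
ft_force: [-6.0, 3.6, 15.1]
grip_width: 0.014
grasp_force: 60.9
```

Emit:
send_rows --steps "-1 0 0 0 0 0 0;-1 0 0 0 0 0 0;-1 0 0 -0.0005 0 0 0;-1 0 0 0 0 0 0;-1 0 0 0 0 0 0"

```text
clock: 7.23
eef_pos: [0.5047, -0.3686, 0.0089]
tool_rot: [0.999, 0.046, -0.0, -0.0]
ft_force: [-3.1, 2.3, 5.2]
grip_width: 0.0136
grasp_force: 60.0
```

On the floor, with light contact. Releasing and lifting clear.

Emit:
send_rows --steps "-0.3 0 0 0 0 0 0;-0.3 0 0 0 0 0 0;0 0 0 0 0 0 0;0 0 0 0 0 0 0;0 0 0 0.003 0 0 0"

```text
clock: 7.65
eef_pos: [0.5047, -0.3686, 0.0105]
tool_rot: [0.999, 0.046, -0.001, -0.0]
ft_force: [0.2, -0.1, -0.0]
grip_width: 0.0427
grasp_force: 0.0
```

Emit:
send_rows --steps "0 0 0 0.01 0 0 0;0 0 0 0.03 0 0 0;0 0 0 0.04 0 0 0;0 0 0 0.04 0 0 0;0 0 0 0.03 0 0 0"

```text
clock: 8.07
eef_pos: [0.5059, -0.3694, 0.1659]
tool_rot: [0.999, 0.046, 0.002, 0.001]
ft_force: [0.5, -1.0, 0.5]
grip_width: 0.0426
grasp_force: 0.0
```

Emit:
send_rows --steps "0 -0.03 0.02 0.02 0 0 0;0 -0.03 0.02 0 0 0 0;0 -0.03 0.02 0 0 0 0;0 -0.03 0.02 0 0 0 0;0 0 0 0 0 0 0"

```text
clock: 8.48
eef_pos: [0.3774, -0.2833, 0.1804]
tool_rot: [0.999, 0.045, -0.004, -0.003]
ft_force: [-0.6, -0.4, -0.7]
grip_width: 0.0427
grasp_force: 0.0
```

```bash
python3 - <<'E'
from m import *
st()
c=snap('top'); W=cloud(c); f=c['frame']; z=W[...,2]; np.savez('top1.npz',W=W,f=f)
m=big((z>.057)&(z<.07),(220,120,295,205)); p=W[m]; print('strap',m.sum(),rect(p[:,:2]),np.median(p[:,2]).round(4))
hsv=cv2.cvtColor(f,cv2.COLOR_RGB2HSV)
m=big((hsv[...,1]<60)&(hsv[...,2]>90)&(z>.005)&(z<.03),(318,140,402,240)); p=W[m]; print('span',m.sum(),rect(p[:,:2]),np.median(p[:,2]).round(4))
w=np.zeros_like(m,np.uint8)
m=big((hsv[...,2]>180)&(hsv[...,1]<50)&(z>.036)&(z<.052),(225,125,290,205)); print('bracket/dowel',m.sum(),rect(W[m][:,:2]))
# die: dark mask top
m=big((z>.042)&(z<.056)&(hsv[...,2]<130),(220,120,295,205)); print('die',m.sum(),rect(W[m][:,:2]),np.median(z[m]))
for s in [1]:
    k=(hsv[...,2]>190)&(z>.055)&(z<.07); n,l,ss,cc=cv2.connectedComponentsWithStats(k.astype(np.uint8))
    for i in range(1,n):
        if 5<ss[i,4]<60: print('dowel?',np.nanmean(W[l==i],0).round(4),ss[i,4])
cv2.imwrite('pics/t1.png',cv2.resize(f[110:250,210:410,::-1],(800,560),interpolation=cv2.INTER_CUBIC))
E
```

```text
t 8.48 p [ 0.3774 -0.2833  0.1804] yaw -84.79 z [-0.008  0.006 -1.   ] w 0.0427 gf 0.0 F [-0.6 -0.4 -0.7] j6 2.41
strap 537 (array([566.7,  -8.3]), array([200.3,  30. ]), -17.0) 0.064
span 331 (array([ 517.5, -370.8]), array([151.4,  42.5]), 5.4) 0.0158
bracket/dowel 105 (array([584.1,  17.6]), array([42. , 26.8]), -15.2)
die 1313 (array([581.8,   4.1]), array([199. , 116.5]), -3.5) 0.05004884315742951
dowel? [0.7025 0.1788 0.0584] 17
dowel? [0.6702 0.0426 0.0616] 16
dowel? [ 0.4949 -0.0368  0.063 ] 17
dowel? [0.2749 0.7101 0.0677] 18
dowel? [0.2652 0.7182 0.0684] 15
dowel? [0.2374 0.7009 0.0682] 46
dowel? [0.2181 0.6884 0.0685] 6
dowel? [0.198  0.6823 0.0681] 6
dowel? [0.1766 0.6784 0.0684] 22
dowel? [0.1373 0.6639 0.0681] 25
dowel? [0.1197 0.656  0.0684] 6
dowel? [0.0949 0.6483 0.0686] 43
dowel? [-0.0298  0.5716  0.0683] 10
```

View pics/t1.png

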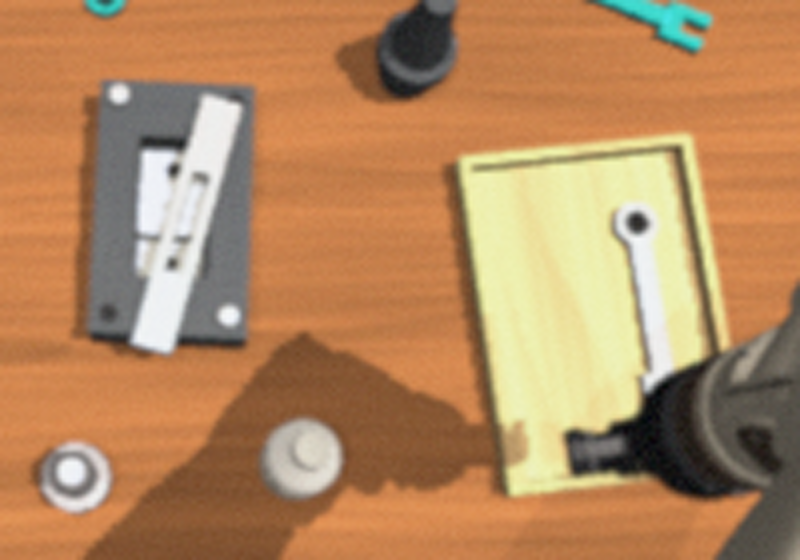

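The picture shows the spanner flat in the tray, ring at (635,222), and the strap still on the die. The strap is at (0.5667, -0.0083) with yaw -17°. I'll grip it with tool yaw 73°, which keeps joint 6 in range.

Emit:
send_rows --steps "0.3 0.0072 0.0112 0 0 0 0.1102;0.3 0.0072 0.0112 0 0 0 0.1102;0.3 0.0072 0.0112 0 0 0 0.1102;0.3 0.0072 0.0112 0 0 0 0.1102;0.3 0.0072 0.0112 0 0 0 0.1102"

```text
clock: 8.95
eef_pos: [0.4227, -0.2331, 0.1824]
tool_rot: [0.948, 0.318, 0.001, 0.001]
ft_force: [0.2, -0.3, -0.7]
grip_width: 0.0554
grasp_force: 0.0
```

Emit:
send_rows --steps "0.3 0.0072 0.0112 0 0 0 0.1102;0.3 0.0072 0.0112 0 0 0 0.1102;0.3 0.0072 0.0112 0 0 0 0.1102;0.3 0.0072 0.0112 0 0 0 0.1102;0.3 0.0072 0.0112 0 0 0 0.1102"

```text
clock: 9.37
eef_pos: [0.4589, -0.1768, 0.1823]
tool_rot: [0.826, 0.564, 0.001, 0.001]
ft_force: [-0.2, 0.1, -1.0]
grip_width: 0.0556
grasp_force: 0.0
```

Emit:
send_rows --steps "0.3 0.0072 0.0112 0 0 0 0.1102;0.3 0.0072 0.0112 0 0 0 0.1102;0.3 0.0072 0.0112 0 0 0 0.1102;0.3 0.0072 0.0112 0 0 0 0.1102;0.3 0.0072 0.0112 0 0 0 0.1102"

```text
clock: 9.78
eef_pos: [0.4949, -0.1205, 0.1823]
tool_rot: [0.641, 0.767, 0.001, 0.001]
ft_force: [-0.2, -0.4, 0.6]
grip_width: 0.0553
grasp_force: 0.0
```

Emit:
send_rows --steps "0.3 0.0072 0.0112 0 0 0 0.1102;0.3 0.0072 0.0112 0 0 0 0.1102;0.3 0.0072 0.0112 0 0 0 0.1102;0.3 0.0072 0.0112 0 0 0 0.1102;0.3 0.0072 0.0112 0 0 0 0.1102"

```text
clock: 10.2
eef_pos: [0.5309, -0.0644, 0.1823]
tool_rot: [0.408, 0.913, 0.0, 0.001]
ft_force: [0.2, -0.1, -0.4]
grip_width: 0.0554
grasp_force: 0.0
```

Emit:
send_rows --steps "0.3 0.0072 0.0112 0 0 0 0.1102;0.3 0.0072 0.0112 0 0 0 0.1102;0.3 0.0072 0.0112 0 0 0 0.1102;0.3 0.0072 0.0112 0 0 0 0.1102;0.3 0.0072 0.0112 0 0 0 0.1102"

```text
clock: 10.62
eef_pos: [0.5668, -0.0082, 0.1822]
tool_rot: [0.144, 0.99, 0.0, 0.001]
ft_force: [0.9, 0.1, 0.3]
grip_width: 0.0555
grasp_force: 0.0
```

Emit:
send_rows --steps "0.3 0 0 -0.03 0 0 0;0.3 0 0 -0.03 0 0 0;0.3 0 0 -0.02 0 0 0;0.3 0 0 0 0 0 0;0.3 0 0 0 0 0 0"

```text
clock: 11.03
eef_pos: [0.5652, -0.0088, 0.101]
tool_rot: [0.147, 0.989, -0.0, -0.001]
ft_force: [0.1, -0.3, -0.3]
grip_width: 0.0557
grasp_force: 0.0
```

```bash
python3 -c "from h import *; st()"
```

```text
t 11.03 p [ 0.5652 -0.0088  0.101 ] yaw 73.09 z [-0.002  0.    -1.   ] w 0.0557 gf 0.0 F [ 0.1 -0.3 -0.3] j6 0.28
```

Emit:
send_rows --steps "0.3 0.0005 0 -0.02 0 0 0;0.3 0 0 -0.016 0 0 0;0.3 0 0 -0.009 0 0 0;0.3 0 0 -0.002 0 0 0;0.3 0 0 0 0 0 0"

```text
clock: 11.45
eef_pos: [0.5663, -0.0089, 0.0551]
tool_rot: [0.147, 0.989, 0.0, 0.001]
ft_force: [1.0, -0.2, -0.2]
grip_width: 0.0554
grasp_force: 0.0
```

Emit:
send_rows --steps "0.3 0 0 0 0 0 0;-1 0 0 0 0 0 0;-1 0 0 0 0 0 0;-1 0 0 0 0 0 0;-1 0 0 0 0 0 0"

```text
clock: 11.87
eef_pos: [0.5669, -0.0083, 0.056]
tool_rot: [0.147, 0.989, 0.001, 0.002]
ft_force: [0.3, 1.5, 5.4]
grip_width: 0.028
grasp_force: 60.1
```

Emit:
send_rows --steps "-1 0 0 0 0 0 0;-1 0 0 0.005 0 0 0;-1 0 0 0.01 0 0 0;-1 0 0 0.01 0 0 0;-1 0 0 0 0 0 0"

```text
clock: 12.28
eef_pos: [0.5667, -0.009, 0.0814]
tool_rot: [0.147, 0.989, 0.0, 0.001]
ft_force: [0.8, -0.4, -4.7]
grip_width: 0.0278
grasp_force: 60.0
```

```bash
python3 -c "from h import *; st()"
```

```text
t 12.28 p [ 0.5667 -0.009   0.0814] yaw 73.07 z [ 0.003 -0.    -1.   ] w 0.0278 gf 60.0 F [ 0.8 -0.4 -4.7] j6 0.28
```

Emit:
send_rows --steps "-1 0 0 0.02 0 0 0;-1 0 0 0.03 0 0 0;-1 0 0 0.03 0 0 0;-1 0 0 0.02 0 0 0;-1 0 0 0 0 0 0"

```text
clock: 12.7
eef_pos: [0.5688, -0.009, 0.1847]
tool_rot: [0.147, 0.989, 0.001, 0.005]
ft_force: [1.2, 0.2, -4.5]
grip_width: 0.0281
grasp_force: 60.6
```

Emit:
send_rows --steps "-1 -0.0046 -0.0184 0 0 0 0.0257;-1 -0.0046 -0.0184 0 0 0 0.0257;-1 -0.0046 -0.0184 0 0 0 0.0257;-1 -0.0046 -0.0184 0 0 0 0.0257;-1 -0.0046 -0.0184 0 0 0 0.0257"

```text
clock: 13.12
eef_pos: [0.5412, -0.1014, 0.1772]
tool_rot: [0.083, 0.997, 0.0, -0.002]
ft_force: [-0.2, -0.5, -5.8]
grip_width: 0.0282
grasp_force: 60.6
```

Emit:
send_rows --steps "-1 -0.0046 -0.0184 0 0 0 0.0257;-1 -0.0046 -0.0184 0 0 0 0.0257;-1 -0.0046 -0.0184 0 0 0 0.0257;-1 -0.0046 -0.0184 0 0 0 0.0257;-1 -0.0046 -0.0184 0 0 0 0.0257"

```text
clock: 13.53
eef_pos: [0.5181, -0.1934, 0.1771]
tool_rot: [0.019, 1.0, 0.0, -0.002]
ft_force: [0.2, -0.7, -5.2]
grip_width: 0.0279
grasp_force: 60.6
```

Emit:
send_rows --steps "-1 -0.0046 -0.0184 0 0 0 0.0257;-1 -0.0046 -0.0184 0 0 0 0.0257;-1 -0.0046 -0.0184 0 0 0 0.0257;-1 -0.0046 -0.0184 0 0 0 0.0257;-1 -0.0046 -0.0184 0 0 0 0.0257"

```text
clock: 13.95
eef_pos: [0.4952, -0.2852, 0.177]
tool_rot: [-0.046, 0.999, 0.001, -0.001]
ft_force: [-0.3, 0.4, -6.6]
grip_width: 0.028
grasp_force: 60.6
```

Emit:
send_rows --steps "-1 0 0 -0.03 0 0 0;-1 0 0 -0.03 0 0 0;-1 0 0 -0.03 0 0 0;-1 0 0 -0.02 0 0 0;-1 0 0 -0.01 0 0 0"

```text
clock: 14.37
eef_pos: [0.4928, -0.2829, 0.0538]
tool_rot: [-0.045, 0.999, 0.002, -0.004]
ft_force: [-0.5, 0.3, -5.8]
grip_width: 0.028
grasp_force: 60.6
```

Emit:
send_rows --steps "-1 0 0 -0.01 0 0 0;-1 0 0 -0.01 0 0 0;-1 0 0 0 0 0 0;-1 0 0 0 0 0 0;-1 0 0 0 0 0 0"

```text
clock: 14.78
eef_pos: [0.4975, -0.2853, 0.0405]
tool_rot: [-0.045, 0.999, -0.001, 0.001]
ft_force: [0.2, -0.4, -5.8]
grip_width: 0.0279
grasp_force: 60.6
```

```bash
python3 -c "from h import *; st()"
```

```text
t 14.78 p [ 0.4975 -0.2853  0.0405] yaw 95.17 z [ 0.002 -0.001 -1.   ] w 0.0279 gf 60.6 F [ 0.2 -0.4 -5.8] j6 -0.61
```

Emit:
send_rows --steps "-1 0 0 -0.012 0 0 0;-1 0 0 -0.008 0 0 0;-1 0 0 -0.005 0 0 0;-1 0 0 -0.002 0 0 0;-1 0 0 -0.0005 0 0 0"

```text
clock: 15.2
eef_pos: [0.4964, -0.2847, 0.0121]
tool_rot: [-0.045, 0.999, 0.0, -0.0]
ft_force: [-2.1, 0.7, -1.1]
grip_width: 0.0279
grasp_force: 61.1
```

Emit:
send_rows --steps "-1 0 0 0 0 0 0;-1 0 0 0 0 0 0;-1 0 0 -0.0005 0 0 0;-1 0 0 0 0 0 0;-1 0 0 0 0 0 0"

```text
clock: 15.62
eef_pos: [0.497, -0.2851, 0.0121]
tool_rot: [-0.045, 0.999, -0.0, 0.001]
ft_force: [-1.7, 0.9, 1.4]
grip_width: 0.028
grasp_force: 61.4
```

Emit:
send_rows --steps "-0.2 0 0 0 0 0 0;-0.1 0 0 0 0 0 0;0 0 0 0 0 0 0;0 0 0 0 0 0 0;0 0 0 0.003 0 0 0"

```text
clock: 16.03
eef_pos: [0.4964, -0.2847, 0.014]
tool_rot: [-0.045, 0.999, 0.0, -0.0]
ft_force: [0.0, 0.4, -0.4]
grip_width: 0.0427
grasp_force: 0.0
```

Emit:
send_rows --steps "0 0 0 0.01 0 0 0;0 0 0 0.03 0 0 0;0 0 0 0.04 0 0 0;0 0 0 0.04 0 0 0;0 0 0 0.03 0 0 0"

```text
clock: 16.45
eef_pos: [0.4974, -0.2853, 0.1688]
tool_rot: [-0.045, 0.999, -0.001, 0.002]
ft_force: [0.7, -1.5, 0.1]
grip_width: 0.0427
grasp_force: 0.0
```

Emit:
send_rows --steps "0.3 -0.038 0 0.02 0 0 0;0.3 -0.038 0 0 0 0 0;0.3 -0.038 0 0 0 0 0;0.3 -0.038 0 0 0 0 0;0.3 0 0 0 0 0 0"

```text
clock: 16.87
eef_pos: [0.3389, -0.2829, 0.184]
tool_rot: [-0.043, 0.999, 0.001, -0.002]
ft_force: [-0.5, 0.8, 0.3]
grip_width: 0.0555
grasp_force: 0.0
```

```bash
python3 - <<'E'
from m import *
st()
c=snap('top'); W=cloud(c); f=c['frame']; z=W[...,2]; hsv=cv2.cvtColor(f,cv2.COLOR_RGB2HSV)
B=(225,125,290,205)
m=big((z>.042)&(z<.056)&(hsv[...,2]<130),B); print('die',m.sum(),rect(W[m][:,:2]),np.median(z[m]))
m=big((hsv[...,2]>150)&(hsv[...,1]<60)&(z>.015)&(z<.05),B); print('bracket',m.sum(),rect(W[m][:,:2]))
m=big((hsv[...,2]>150)&(hsv[...,1]<60)&(z>.0405)&(z<.052),B); print('hat',m.sum(),rect(W[m][:,:2]),np.median(z[m]))
m=big((hsv[...,1]<60)&(hsv[...,2]>90)&(z>.015)&(z<.03),(318,140,362,240)); print('strap',m.sum(),rect(W[m][:,:2]),np.median(z[m]))
m=big((z>.018)&(z<.04),(110,145,195,230)); print('ptray',rect(W[m][:,:2]))
m=big((hsv[...,2]>150)&(hsv[...,1]<60)&(z>.003)&(z<.04),(110,145,195,230)); print('done',m.sum(),rect(W[m][:,:2]))
cv2.imwrite('pics/t2.png',cv2.resize(f[110:250,210:410,::-1],(800,560),interpolation=cv2.INTER_CUBIC))
E
```

```text
t 16.87 p [ 0.3389 -0.2829  0.184 ] yaw 94.95 z [-0.005  0.002 -1.   ] w 0.0555 gf 0.0 F [-0.5  0.8  0.3] j6 -0.78
die 1687 (array([581.8,   4. ]), array([198.9, 116.7]), -3.6) 0.049915016836650894
bracket 508 (array([582.8,   4.4]), array([110.9,  52.8]), -2.9)
hat 212 (array([581.6,   4.7]), array([52.8, 40.3]), 86.6) 0.046118922277341726
strap 507 (array([ 496.7, -284.2]), array([200.5,  31. ]), 4.8) 0.02001167404663981
ptray (array([506.3, 314.6]), array([171.5, 167.3]), -61.7)
done 2183 (array([506.8, 315.1]), array([171.1, 165.9]), -61.6)
```

View pics/t2.png

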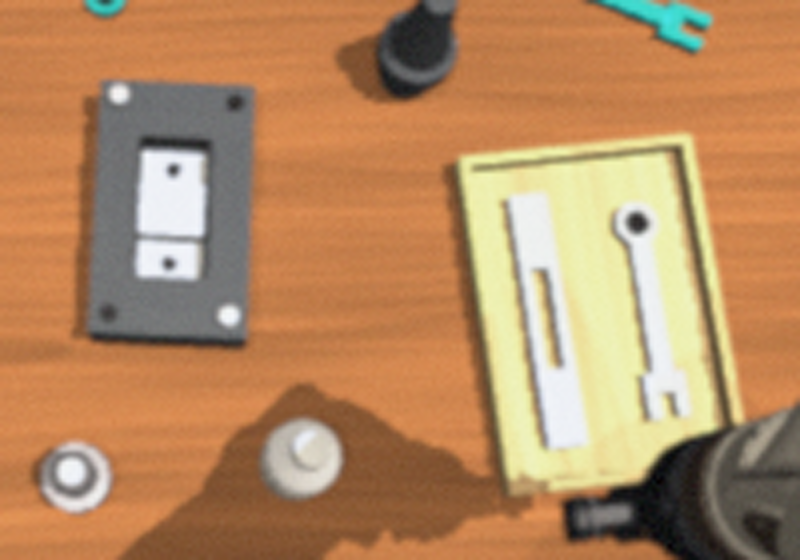

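The top view shows the strap and spanner flat and side by side in the tray, with centres at about (547,320) and (655,315). The bracket is exposed at (172,213), and the hat centre measures (0.5818, 0.0045), yaw -3.5°. Next I'll go to it with tool yaw 176.5°.

Emit:
send_rows --steps "0.41 0.0158 0.0193 0 0 0 0.0948;0.41 0.0158 0.0193 0 0 0 0.0948;0.41 0.0158 0.0193 0 0 0 0.0948;0.41 0.0158 0.0193 0 0 0 0.0948;0.41 0.0158 0.0193 0 0 0 0.0948"

```text
clock: 17.33
eef_pos: [0.4266, -0.1875, 0.1847]
tool_rot: [-0.281, 0.96, -0.001, 0.001]
ft_force: [0.5, -0.2, -0.1]
grip_width: 0.0602
grasp_force: 0.0
```

Emit:
send_rows --steps "0.41 0.0158 0.0193 0 0 0 0.0948;0.41 0.0158 0.0193 0 0 0 0.0948;0.41 0.0158 0.0193 0 0 0 0.0948;0.41 0.0158 0.0193 0 0 0 0.0948;0.41 0.0158 0.0193 0 0 0 0.0948"

```text
clock: 17.75
eef_pos: [0.5057, -0.0904, 0.1845]
tool_rot: [-0.498, 0.867, -0.001, 0.001]
ft_force: [-0.5, -0.8, 0.2]
grip_width: 0.0604
grasp_force: 0.0
```

Emit:
send_rows --steps "0.41 0.0158 0.0193 0 0 0 0.0948;0.41 0.0158 0.0193 0 0 0 0.0948;0.41 0.0158 0.0193 0 0 0 0.0948;0.41 0.0158 0.0193 0 0 0 0.0948;0.41 0.0158 0.0193 0 0 0 0.0948"

```text
clock: 18.17
eef_pos: [0.5845, 0.0065, 0.1844]
tool_rot: [-0.688, 0.726, -0.001, 0.001]
ft_force: [0.2, -0.5, -0.2]
grip_width: 0.06
grasp_force: 0.0
```

Emit:
send_rows --steps "0.41 0 0 -0.03 0 0 0;0.41 0 0 -0.03 0 0 0;0.41 0 0 -0.03 0 0 0;0.41 0 0 -0.01 0 0 0;0.41 0 0 0 0 0 0"

```text
clock: 18.58
eef_pos: [0.5808, 0.0052, 0.0808]
tool_rot: [-0.686, 0.727, 0.002, -0.002]
ft_force: [-0.1, -0.1, 0.4]
grip_width: 0.0601
grasp_force: 0.0
```

Emit:
send_rows --steps "0.41 0 0 0 0 0 0;0.41 0 0 0 0 0 0;0.41 0 0 0 0 0 0;0.41 0 0 0 0 0 0;0.41 0 0 0 0 0 0"

```text
clock: 19.0
eef_pos: [0.5836, 0.0046, 0.0853]
tool_rot: [-0.686, 0.728, -0.001, 0.001]
ft_force: [-0.2, 0.2, 0.1]
grip_width: 0.0601
grasp_force: 0.0
```

```bash
python3 -c "from h import *; st()"
```

```text
t 19.0 p [0.5836 0.0046 0.0853] yaw 176.63 z [ 0.003  0.    -1.   ] w 0.0601 gf 0.0 F [-0.2  0.2  0.1] j6 -1.5
```

Emit:
send_rows --steps "0.41 -0.0018 0 -0.014 0 0 0;0.41 0 0 -0.014 0 0 0;0.41 0 0 -0.006 0 0 0;0.41 0 0 -0.006 0 0 0;0.41 0 0 -0.004 0 0 0"

```text
clock: 19.42
eef_pos: [0.5809, 0.0046, 0.0395]
tool_rot: [-0.686, 0.728, 0.0, -0.0]
ft_force: [0.4, -0.2, -0.1]
grip_width: 0.0602
grasp_force: 0.0
```

Emit:
send_rows --steps "0.41 0 0 -0.004 0 0 0;0.41 0 0 -0.004 0 0 0;0.41 0 0 -0.003 0 0 0;0.41 0 0 0 0 0 0;0.41 0 0 0 0 0 0"

```text
clock: 19.83
eef_pos: [0.5809, 0.0047, 0.0287]
tool_rot: [-0.686, 0.728, 0.0, -0.0]
ft_force: [0.3, -0.4, 0.5]
grip_width: 0.0601
grasp_force: 0.0
```

```bash
python3 -c "from h import *; st()"
```

```text
t 19.83 p [0.5809 0.0047 0.0287] yaw 176.64 z [-0.  0. -1.] w 0.0601 gf 0.0 F [ 0.3 -0.4  0.5] j6 -1.5
```

Emit:
send_rows --steps "-1 0.0005 0 0.001 0 0 0;-1 0 0 0 0 0 0;-1 0 0 0 0 0 0;-1 0 0 0 0 0 0;-1 0 0 0 0 0 0"

```text
clock: 20.25
eef_pos: [0.5822, 0.0047, 0.0306]
tool_rot: [-0.686, 0.728, -0.001, 0.001]
ft_force: [-1.1, -0.3, 5.3]
grip_width: 0.0387
grasp_force: 63.1
```

Emit:
send_rows --steps "-1 0 0 0.003 0 0 0;-1 0 0 0.006 0 0 0;-1 0 0 0.008 0 0 0;-1 0 0 0.008 0 0 0;-1 0 0 0 0 0 0"

```text
clock: 20.67
eef_pos: [0.5822, 0.0047, 0.0567]
tool_rot: [-0.686, 0.728, -0.001, 0.001]
ft_force: [0.7, -0.0, -1.7]
grip_width: 0.0383
grasp_force: 62.4
```

```bash
python3 -c "from h import *; st()"
```

```text
t 20.67 p [0.5822 0.0047 0.0567] yaw 176.64 z [ 0.002  0.    -1.   ] w 0.0383 gf 62.4 F [ 0.7 -0.  -1.7] j6 -1.5
```

Emit:
send_rows --steps "-1 0 0 0.02 0 0 0;-1 0 0 0.025 0 0 0;-1 0 0 0.025 0 0 0;-1 0 0 0.015 0 0 0;-1 0 0 0 0 0 0"

```text
clock: 21.08
eef_pos: [0.5833, 0.0048, 0.1438]
tool_rot: [-0.686, 0.728, -0.002, 0.002]
ft_force: [1.1, -0.2, -0.9]
grip_width: 0.0382
grasp_force: 64.5
```

Emit:
send_rows --steps "-1 -0.0074 0.0194 0 0 0 -0.0679;-1 -0.0074 0.0194 0 0 0 -0.0679;-1 -0.0074 0.0194 0 0 0 -0.0679;-1 -0.0074 0.0194 0 0 0 -0.0679;-1 -0.0074 0.0194 0 0 0 -0.0679"

```text
clock: 21.5
eef_pos: [0.5425, 0.1022, 0.138]
tool_rot: [-0.552, 0.834, 0.001, -0.002]
ft_force: [0.3, -0.6, -1.7]
grip_width: 0.0383
grasp_force: 64.4
```

Emit:
send_rows --steps "-1 -0.0074 0.0194 0 0 0 -0.0679;-1 -0.0074 0.0194 0 0 0 -0.0679;-1 -0.0074 0.0194 0 0 0 -0.0679;-1 -0.0074 0.0194 0 0 0 -0.0679;-1 -0.0074 0.0194 0 0 0 -0.0679"

```text
clock: 21.92
eef_pos: [0.5055, 0.1991, 0.1381]
tool_rot: [-0.403, 0.915, 0.0, -0.002]
ft_force: [-0.3, 0.3, -1.1]
grip_width: 0.0384
grasp_force: 64.4
```

Emit:
send_rows --steps "-1 -0.0074 0.0194 0 0 0 -0.0679;-1 -0.0074 0.0194 0 0 0 -0.0679;-1 -0.0074 0.0194 0 0 0 -0.0679;-1 -0.0074 0.0194 0 0 0 -0.0679;-1 -0.0074 0.0194 0 0 0 -0.0679"

```text
clock: 22.33
eef_pos: [0.4686, 0.2958, 0.138]
tool_rot: [-0.243, 0.97, -0.001, -0.002]
ft_force: [0.2, 0.6, -1.2]
grip_width: 0.0381
grasp_force: 64.4
```

Emit:
send_rows --steps "-1 0 0 -0.025 0 0 0;-1 0 0 -0.025 0 0 0;-1 0 0 -0.02 0 0 0;-1 0 0 -0.01 0 0 0;-1 0 0 0 0 0 0"

```text
clock: 22.75
eef_pos: [0.4673, 0.2938, 0.0559]
tool_rot: [-0.244, 0.97, -0.001, -0.004]
ft_force: [0.1, -0.3, -1.1]
grip_width: 0.0387
grasp_force: 64.4
```

Emit:
send_rows --steps "-1 0 0 0 0 0 0;-1 0 0 0 0 0 0;-1 0 0 0 0 0 0;-1 0 0 0 0 0 0;-1 0 0 0 0 0 0"

```text
clock: 23.17
eef_pos: [0.4711, 0.296, 0.0608]
tool_rot: [-0.244, 0.97, 0.0, 0.001]
ft_force: [-0.1, 0.8, -1.9]
grip_width: 0.0385
grasp_force: 64.5
```

```bash
python3 - <<'E'
from h import *
st()
c=snap('side'); cv2.imwrite('pics/s3.png',cv2.resize(c['frame'][190:350,180:380,::-1],(750,600),interpolation=cv2.INTER_CUBIC))
E
```

```text
t 23.17 p [0.4711 0.296  0.0608] yaw 118.28 z [ 0.002  0.001 -1.   ] w 0.0385 gf 64.5 F [-0.1  0.8 -1.9] j6 0.07
```

View pics/s3.png

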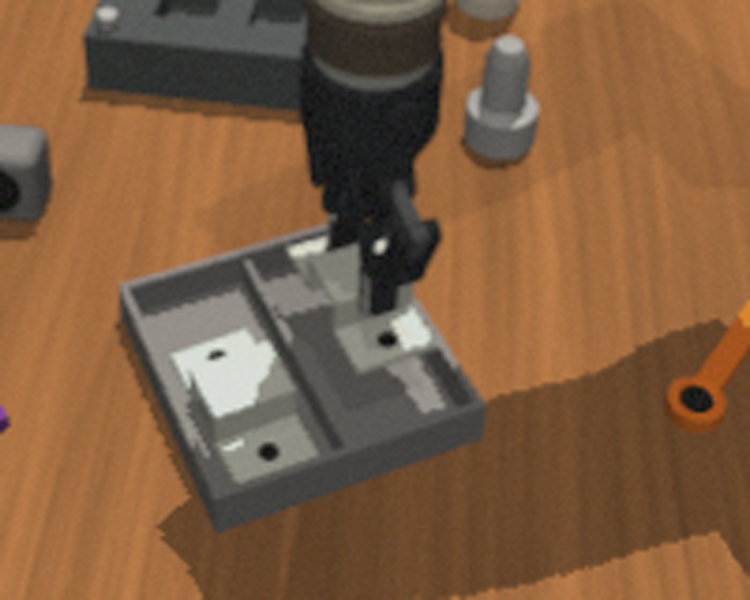

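The bracket is held level over the empty bay, feet at about (310,250) and (385,335), and lined up with the tray. Lowering it now.

Emit:
send_rows --steps "-1 0 0 -0.012 0 0 0;-1 0 0 -0.012 0 0 0;-1 0 0 -0.01 0 0 0;-1 0 0 -0.005 0 0 0;-1 0 0 -0.003 0 0 0"

```text
clock: 23.63
eef_pos: [0.4698, 0.2954, 0.0168]
tool_rot: [-0.244, 0.97, -0.0, -0.001]
ft_force: [-0.5, 0.9, -1.5]
grip_width: 0.0383
grasp_force: 64.5
```

Emit:
send_rows --steps "-1 0 0 -0.002 0 0 0;-1 0 0 -0.001 0 0 0;-1 0 0 0 0 0 0;-1 0 0 0 0 0 0;-1 0 0 0 0 0 0"

```text
clock: 24.05
eef_pos: [0.4706, 0.2958, 0.0158]
tool_rot: [-0.244, 0.97, 0.0, 0.0]
ft_force: [-2.6, -2.8, 4.7]
grip_width: 0.0385
grasp_force: 65.3
```

Touching the floor. Releasing and lifting away.

Emit:
send_rows --steps "0.1 0 0 0 0 0 0;0.2 0 0 0 0 0 0;0.35 0 0 0 0 0 0;0.35 0 0 0 0 0 0;0.35 0 0 0.003 0 0 0"

```text
clock: 24.47
eef_pos: [0.47, 0.2955, 0.0171]
tool_rot: [-0.244, 0.97, -0.0, -0.001]
ft_force: [0.0, -0.8, 0.0]
grip_width: 0.0576
grasp_force: 0.0
```

Emit:
send_rows --steps "0.35 0 0 0.01 0 0 0;0.35 0 0 0.02 0 0 0;0.35 0 0 0.03 0 0 0;0.35 0 0 0.04 0 0 0;0.35 0 0 0.04 0 0 0"

```text
clock: 24.88
eef_pos: [0.4696, 0.2952, 0.1592]
tool_rot: [-0.244, 0.97, -0.0, -0.001]
ft_force: [0.8, 0.4, 0.8]
grip_width: 0.0574
grasp_force: 0.0
```

Emit:
send_rows --steps "0.35 -0.03 0.01 0.01 0 0 0;0.35 -0.03 0.01 0 0 0 0;0.35 -0.03 0.01 0 0 0 0;0.35 -0.03 0.01 0 0 0 0;0.35 -0.03 0.01 0 0 0 0"

```text
clock: 25.3
eef_pos: [0.3192, 0.346, 0.1689]
tool_rot: [-0.244, 0.97, 0.0, 0.001]
ft_force: [-0.3, 0.6, 0.2]
grip_width: 0.0574
grasp_force: 0.0
```

Emit:
send_rows --steps "0.35 0 0 0 0 0 0;0.35 0 0 0 0 0 0;0.35 0 0 0 0 0 0;0.35 0 0 0 0 0 0;0.35 0 0 0 0 0 0"

```text
clock: 25.72
eef_pos: [0.3214, 0.3455, 0.1678]
tool_rot: [-0.244, 0.97, 0.0, 0.0]
ft_force: [0.9, -0.2, -0.3]
grip_width: 0.0575
grasp_force: 0.0
```

```bash
python3 - <<'E'
from m import *
st()
c=snap('top'); W=cloud(c); f=c['frame']; z=W[...,2]; hsv=cv2.cvtColor(f,cv2.COLOR_RGB2HSV)
bay=np.array([.4711,.2959]); d=W[...,:2]-bay; near=np.hypot(d[...,0],d[...,1])<.035
m=near&(z>.024)&(z<.04); print('hat',m.sum(),rect(W[m][:,:2]),np.median(z[m]))
for lo,hi,b in [(.01,.03,(318,140,362,240))]:
    m=big((hsv[...,1]<60)&(z>.015)&(z<.03),b); print('strap',rect(W[m][:,:2]),np.median(z[m]))
m=big((hsv[...,1]<60)&(hsv[...,2]>90)&(z>.008)&(z<.03),(355,150,402,240)); print('span',rect(W[m][:,:2]),np.median(z[m]))
cv2.imwrite('pics/t4.png',cv2.resize(f[100:250,100:410,::-1],(800,387),interpolation=cv2.INTER_CUBIC))
E
```

```text
t 25.72 p [0.3214 0.3455 0.1678] yaw 118.19 z [ 0.  0. -1.] w 0.0575 gf 0.0 F [ 0.9 -0.2 -0.3] j6 0.33
hat 221 (array([469.8, 295. ]), array([51.7, 41. ]), 28.6) 0.030544695966886422
strap (array([ 496.5, -284.1]), array([200.1,  31.7]), 4.9) 0.020186859016660532
span (array([ 504.8, -369.6]), array([176.7,  41.8]), 4.0) 0.016212008823377526
```

View pics/t4.png

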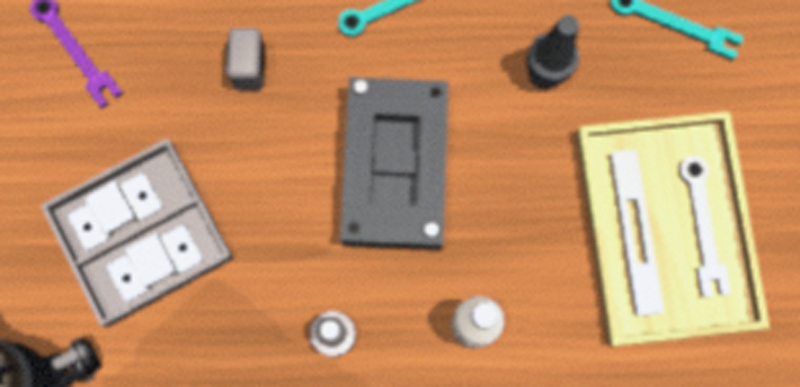

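The bracket sits flat in the empty bay at (153,265), with its hat top at 0.0305 m against an expected 0.031. The strap (637,230) and spanner (703,228) lie flat in the tool tray, and nothing else has moved. Handing in.

```bash
python3 -c "from workcell import *; print(job_done())"
```

```text
the job is handed in; nothing more can be done
None
```

The job is done and handed in: the spanner, then the strap, lie flat side by side in the tool tray, and the bracket sits upright and flat in the empty bay. The final picture confirms this and shows nothing else disturbed; the hand-in gave no verdict.

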